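Hang the headband magnifier in its place on the rail

ROBOT

A 6-joint arm with a two-finger parallel gripper is mounted at the origin on the work surface. World frame = base frame: x ahead of the robot, y to its left, z up, the work surface at z = 0. Lengths are in m, angles in degrees, forces in N, time in s.
With the tool pointing down it reaches from about 0.25 to 0.725 m from the base axis. Payload 9.7 kg.
Tool frame: the origin (TCP) lies between the finger pads; the fingertips stand bot.tcp_to_tips ahead of it and the grasp point (between the pads) lies 2 mm behind it (bot.tcp_to_tips is the distance from the TCP to the fingertips, in m); z points along the fingers, y is the line along which they close (so a half turn about z gives the same grasp; the last joint's range is limited). The gripper opens to 85 mm and grips with 20 to 120 N. Pads are 22 mm wide; open, the fingers measure 114 mm over their backs; the gripper's body (76 mm by 85 mm) begins 54 mm behind the grasp point. The pads swing forward as they close: fully open they stand 13 mm farther back than shut.
Start: joints at [-76.662, 4.979, 10.078, 95.1, 0, 90], TCP at [0.127, -0.535, 0.248] pointing down, gripper open.
Joint ranges: [-179.16, 179.16], [-48.56, 103.87], [-65.8, 70.77], [-126.05, 130.52], [-82.76, 87.17], [-180, 180]. Speed limits (degrees/s): [127.2, 127.2, 147.25, 180, 180, 180].

INTERFACE

Orientations are given as [roll, pitch, yaw] about the fixed x, y, z axes, in that order (R = Rz(yaw) Ry(pitch) Rx(roll)).
In Python, from workcell import sensors, camera, camera_params, bot gives the robot as it stands.
- The arm moves only by the tool apply_moves, never from a script. Its argument "motion" is a list of rows, each an object with "jaw": the opening, from -1 (shut) to 1 (fully open); "xyz": the shift along the tool's x, y, z in mm, a list of three; "twist": the turn about the tool's z in rad. A call has 1 to 5 rows; each row is the pose to reach, as a shift and turn from the pose commanded when the call began, along the tool's axes at that moment; what a row does not reach only later rows make up. A row lasts 1/8 s, in which the tool goes at most 62.5 mm and 10.7 degrees, less where a joint would pass 70% of its speed; a pose out of reach is approached as far as the arm can. A call with a gripper value outside its range is refused whole. The fingers move at their own pace and stop on an object; "grip_force" is the grip in N (left out, the last holds). Time passes only in rows, so rows that repeat a pose let the fingers close. It gives the time, the measured TCP pose, the force, the opening and the grip force at its end, in the units of the state.
- sensors.get_obs(): the state, without advancing time (a new reading comes with each control period).
- camera(name): name is "scene" or "top"; returns (picture, depth): 480x640x3 uint8, red, green, blue; 480x640 float32, m along the optical axis (not along the pixel's ray), 0 where there is no reading.
- camera_params(name): a dict with "mtx" (3x3 intrinsics, pixels), "k1" (the pictures are not rectified: a ray, as slopes to the right and down, at radius r is drawn at 1 + k1 r^2 times it, then the intrinsics apply), "rvec" (rotation vector, rad) and "tvec" (3), from world to camera coordinates, as OpenCV has them. Camera axes: x right, y down, z forward; pixel columns grow to the right and rows downward; lengths in m; the calibration is good to about 2 mm. A picture is of the moment at which its call begins. camera_params takes no time and is no camera call.
- bot.job_done(): hands the job in; it is judged then, once.
The state is a dict: "time": time; "q": joint angles; "qd": joint speeds; "joint_efforts": joint torques, N m; "ee_pos": TCP position; "tcp_rot": TCP orientation; "wrist_force": force on the tool from outside, world axes, zero at the start; "torque": the same for the moment, N m; "opening": finger opening in m; "grasp_force": force on a finger pad.
Only numpy, scipy, OpenCV 4.12 (cv2) and the standard library are available. Lean on these libraries where they do the work, as an engineer would, in place of code of your own. Each camera call takes 0.05 s, during which the arm holds its last target. There are 200 camera calls.

TASK

Hang the headband magnifier with its strap over the rail, in its place on the green stretch; a headset is hanging there now. First slide the headset along the rail, without lifting it off, until its strap sits wholly on the orange stretch, then hang the magnifier with its strap wholly on the green stretch, lowering it on gently rather than dropping it. Leave both hanging level and still, square across the rail (either way round), and do not shift or knock over anything else on the bench.

Things in the scene. Friction and masses are not known exactly. Their poses are not given: they have to be found in the camera images.
- magnifier: headband magnifier, 140 g, standing on the bench, black strap up: grey temple pads 22 x 44 x 55 mm at x = +-66 mm, two white-rimmed 48 mm lenses at x = +-56, y = 47, z = 32 mm (64 mm gap between). Strap: arch in its x-z plane, 24 mm wide (y), 8 thick; middle line (|x|, z): (0-22, 121) (50, 109) (68, 86) (73, 50) mm. Origin: middle, level with the underside of the end pieces; z up.
- magnifier_crown (a point): underside of the magnifier's strap at the top middle, the spot that rests on the rail: 117 mm above the magnifier's origin
- headset: headset, 200 g, hanging over the rail: white strap, red round ear cups 60 mm in diameter at x = +-66, z = 30 mm. Strap: arch in its x-z plane, 24 mm wide (y), 8 thick; middle line (|x|, z): (0-22, 121) (50, 109) (68, 86) (73, 50) mm. Origin: middle, level with the underside of the end pieces; z up.
- headset_crown (a point): underside of the headset's strap at the top middle, resting on the rail: 117 mm above the headset's origin
- rail: the hanging rail, fixed: level aluminium bar 14 mm in diameter along its x, 300 mm long, top 185 mm above the bench, on 16 mm posts at x = +-150 mm with black ball ends (to 188 mm); base plate 340 x 50 x 8 mm. Origin on the bench under the bar's middle
- green_band: green stretch of the bar, 80 mm long, the magnifier's place; origin at its middle on the top of the bar; x along the bar. Its centre is 70 mm to one or the other side of the bar's middle
- orange_band: orange stretch of the bar, 80 mm long, the headset's place, on the other side of the bar's middle; origin at its middle on the top of the bar; x along the bar
- alcohol: white spray-alcohol bottle with black cap, 66 mm diameter, 200 mm tall, standing close to the magnifier; origin under its centre. Leave alone
- blower: black rubber dust blower, 52 mm diameter, thin nozzle up to 130 mm; origin under its centre. Leave alone
- phone: opened phone, 148 x 72 x 8 mm, lying; origin under its centre, long side along x. Leave alone
- parts_tray: white screw tray, 100 x 130 x 22 mm; origin under its centre. Leave alone
- suction_cup: blue suction cup with a loop handle, 60 mm diameter, 45 mm tall; origin under its centre. Leave alone
- screwdriver: green screwdriver lying along its x, 160 mm long. Leave alone
- spool: metal solder spool, 60 mm diameter, 46 mm tall; origin under its centre. Leave alone
- driver_pot: clear pot of screwdrivers, fixed, 76 mm diameter, drivers up to 200 mm tall; origin under its centre
Things that resemble listed ones, but are neither listed nor needed, are in the scene too. What is shaped like the headset but blue is not meant.

How it is judged (in metres and radians):
On the way, in this order (a step that is already met when the one before it is completed fails the run):
1. the headset has been slid along the rail to the orange stretch (x of headset_crown in the frame of orange_band between -0.03 and 0.03 m and y of headset_crown in the frame of orange_band between -0.02 and 0.02 m and z of headset_crown in the frame of orange_band between -0.01 and 0.01 m and angle between headset's own z axis and vertical below 0.3 rad and angle between the y axis of headset and the x axis of orange_band, either way round below 0.35 rad), for 0.2 s.
2. the magnifier hangs over the green stretch, the headset over the orange one (all of step 1 and x of magnifier_crown in the frame of green_band between -0.03 and 0.03 m and y of magnifier_crown in the frame of green_band between -0.02 and 0.02 m and z of magnifier_crown in the frame of green_band between -0.01 and 0.01 m and angle between magnifier's own z axis and vertical below 0.3 rad and angle between the y axis of magnifier and the x axis of green_band, either way round below 0.35 rad), for 0.2 s.
At the end, for the whole second after the job is handed in: Magnifier over the green stretch, headset over the orange: each strap crown within 30 mm of the stretch's middle along the bar, 20 mm across, 10 mm in height; tilt below 0.3 rad, within 0.35 rad of square to the bar; both at rest (0.05 m/s, 0.4 rad/s), borne by the rail (all of step 2 and linear speed of each of magnifier, headset below 0.05 m/s and angular speed of each of magnifier, headset below 0.4 rad/s and contact force between each of magnifier, headset and rail above 0.3 N); the robot touches nothing.
It fails at once if the headset lifted more than 20 mm off the rail or fallen from it (z of headset_crown in the frame of green_band above 0.02 m or z of headset_crown in the frame of green_band below -0.04 m).
It fails at once if the magnifier dropped: out of the fingers' hold and moving faster than 0.6 m/s (contact force between magnifier and the fingers below 0.05 N and linear speed of magnifier above 0.6 m/s).
It fails at once if a bystander shifted by more than 40 mm (distance of any of alcohol, blower, phone, parts_tray, suction_cup, screwdriver, spool from where it was at the start of the episode above 0.04 m).
It fails at once if the alcohol bottle or the blower tipped over (beyond 0.5 rad) (angle between any of alcohol, blower's own z axis and vertical above 0.5 rad).
It also fails if it takes over 64 s, if anything falls off the work surface, if the arm or the gripper's body presses on something with over 40 N, if the wrist force passes 120 N, or if a joint passes its speed limit or range.

## Working session

There is one attempt and no reset: what is moved stays moved. The work goes in short steps, Python scripts to look and compute and a tool call to move; the robot and the scene stay as the last step left them, time stands still between calls to the robot, and variables do not carry over. Pictures are saved under pics/ and viewed, at most 10 in all, crops included, and the job is handed in when it is done.

Besides the shell and the picture viewer there is one more tool, called after "Emit:" as name([rows], argument=value, ...), one row to a line, values as JSON. apply_moves: Moves the arm, as the interface text tells. Its arguments: {"type":"object","properties":{"motion":{"type":"array","items":{"type":"object","properties":{"jaw":{"type":"number"},"xyz":{"type":"array","items":{"type":"number"}},"twist":{"type":"number"}}}},"grip_force":{"type":"number"}},"required":["motion"]}

```bash
mkdir -p pics; ls; python3 - <<'E'
from workcell import sensors,camera,camera_params,bot
import cv2,numpy as np
print(sensors.get_obs(), bot.tcp_to_tips)
for n in("scene","top"):
    p,d=camera(n); cv2.imwrite(f"pics/{n}0.png",p[:,:,::-1]); np.savez(f"{n}0.npz",p=p,d=d)
    print(n,camera_params(n))
E
```

```text
pics
{'time': 0.0, 'q': array([-7.66618397e+01,  5.01128541e+00,  1.00337576e+01,  9.51002015e+01,
        1.18366043e-03,  8.99995878e+01]), 'qd': array([-0.01578744,  0.01825047, -0.01607702,  0.08220904, -0.02288172,
        0.05237435]), 'joint_efforts': array([-4.20400493e-04, -5.20389318e+01,  4.64799428e+01,  1.65115652e-02,
        1.90960975e-05,  1.58943084e-05]), 'ee_pos': array([ 0.12683956, -0.53495334,  0.24757505]), 'tcp_rot': array([-1.79922271e+02, -1.18421849e-03,  1.33385709e+01]), 'wrist_force': array([-0.90647851, -0.01780033,  0.39452866]), 'torque': array([-0.05832499, -0.00674926, -0.01279725]), 'grasp_force': 0.0, 'opening': 0.08525829715625206} 0.017
scene {'mtx': array([[603.04807865,   0.        , 319.18669339],
       [  0.        , 603.04807865, 240.09413711],
       [  0.        ,   0.        ,   1.        ]]), 'k1': -0.053382900900758284, 'rvec': array([ 1.80260166,  1.89466543, -0.64148969]), 'tvec': array([-0.00399973, -0.34342574,  2.0951903 ])}
top {'mtx': array([[447.47550801,   0.        , 320.36214636],
       [  0.        , 447.47550801, 238.16305665],
       [  0.        ,   0.        ,   1.        ]]), 'k1': -0.06806744535914107, 'rvec': array([ 2.12316146, -2.14969105,  0.14448907]), 'tvec': array([0.06360502, 0.54120329, 1.20338347])}
```

View pics/scene0.png

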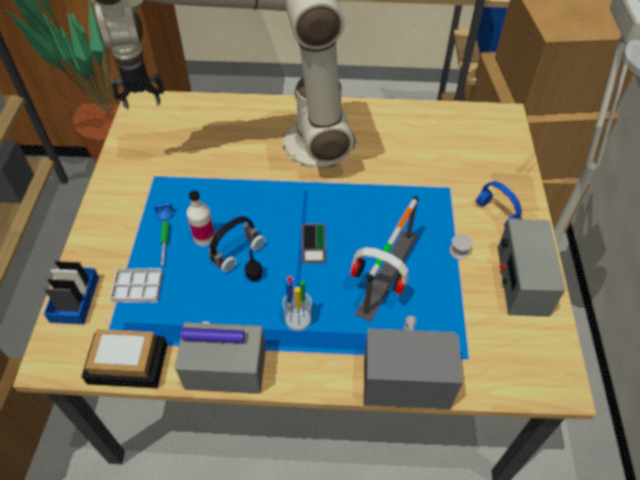

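View pics/top0.png

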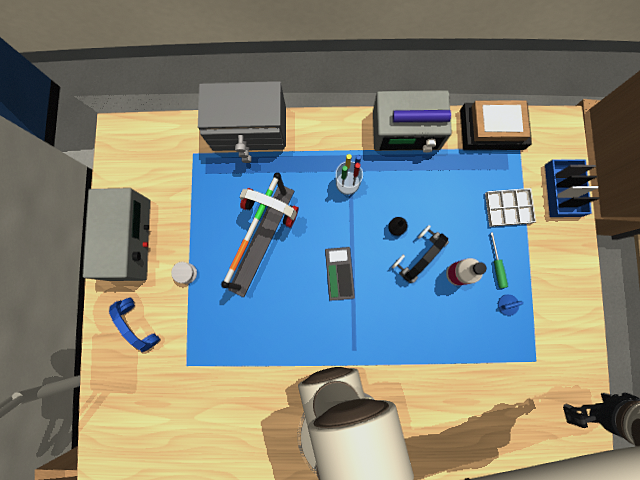

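The top view shows: magnifier with black strap at (425,255), between the white bottle (467,271) and the blower (398,226). Headset with white strap and red cups at (269,203), over the rail running from (277,180) to (228,288), with orange around (239,245). Possible confusions: the blue headset-shaped thing at (135,325), black racks at (570,185), and white tray (510,207). I choose (425,255) for the magnifier and (269,203) for the headset.

```bash
cat > h.py <<'E'
import cv2,numpy as np
from workcell import sensors,camera,camera_params,bot
def cloud(n,p,d):
    c=camera_params(n);K=c["mtx"];R=cv2.Rodrigues(c["rvec"])[0]
    v,u=np.mgrid[0:480,0:640]
    uv=np.stack([u,v],-1).reshape(-1,1,2).astype(float)
    xy=cv2.undistortPoints(uv,K,np.array([c["k1"],0,0,0,0])).reshape(-1,2)
    P=np.c_[xy,np.ones(len(xy))]*d.reshape(-1,1)
    W=(P-c["tvec"])@R
    W[d.ravel()==0]=np.nan
    return W.reshape(480,640,3)
def hsv(p): return cv2.cvtColor(p,cv2.COLOR_RGB2HSV).astype(int)
E
python3 - <<'E'
from h import *
f=np.load("top0.npz");p,d=f["p"],f["d"];W=cloud("top",p,d);H=hsv(p)
def roi(a,b,c,e):
    m=np.zeros((480,640),bool);m[c:e,a:b]=1;return m
def show(n,m):
    q=W[m];print(n,m.sum(),q.mean(0).round(3),q.min(0).round(3),q.max(0).round(3)); return q
z=W[...,2];r=roi(215,310,165,305)
org=show("orange",r&(H[...,0]>5)&(H[...,0]<22)&(H[...,1]>130)&(z>.165))
grn=show("green",r&(H[...,0]>45)&(H[...,0]<80)&(H[...,1]>120)&(z>.165))
bar=show("bar",r&(z>.172)&(z<.187)); 
l=cv2.fitLine(bar[:,:2].astype(np.float32),cv2.DIST_HUBER,0,.01,.01).ravel();print("bar line",l,np.degrees(np.arctan2(l[1],l[0])))
for n,q in(("org",org),("grn",grn)):
    t=(q[:,:2]-l[2:])@l[:2];print(n,t.min(),t.max())
t=(bar[:,:2]-l[2:])@l[:2];print(t.min(),t.max())
st=show("hs strap",r&(z>.182)&(z>.19))
sc=st[st[:,2]>.188]
rc=cv2.minAreaRect((sc[:,:2]*1000).astype(np.float32));print("hs rect",rc)
m=roi(380,455,220,290)
mg=show("mag strap",m&(z>.105)&(z<.14)&(H[...,2]<110))
print(cv2.minAreaRect((mg[:,:2]*1000).astype(np.float32)))
mg=show("mag any>.03",m&(z>.02))
show("bottle",roi(445,495,250,295)&(z>.185))
show("blower",roi(380,412,210,240)&(z>.02))
print("z hist of mag",np.histogram(mg[:,2],12))
for n,x in (("top",(385,505,190,310)),):
  a,b,c,e=x; cv2.imwrite("pics/crop.png",cv2.resize(p[c:e,a:b,::-1],None,fx=5,fy=5,interpolation=cv2.INTER_CUBIC))
E
```

```text
orange 197 [0.489 0.253 0.184] [0.403 0.157 0.176] [0.689 0.297 0.19 ]
green 121 [0.603 0.199 0.184] [0.571 0.175 0.176] [0.647 0.217 0.189]
bar 796 [0.554 0.221 0.183] [0.403 0.133 0.172] [0.689 0.299 0.187]
bar line [ 0.8978767  -0.44024706  0.55385274  0.22063361] -26.119644
org -0.16630746577550792 0.14719233593973874
grn 0.021127653576619127 0.0992237238383903
-0.1674556743955119 0.14911839621847783
hs strap 201 [0.618 0.192 0.193] [0.439 0.156 0.19 ] [0.683 0.275 0.199]
hs rect ((567.9033203125, 226.4779052734375), (73.69420623779297, 265.4476318359375), 53.71856689453125)
mag strap 407 [ 0.487 -0.224  0.12 ] [ 0.437 -0.275  0.105] [ 0.577 -0.155  0.132]
((520.1124877929688, -191.04884338378906), (126.97439575195312, 117.90161895751953), 46.60236740112305)
mag any>.03 1214 [ 0.497 -0.211  0.08 ] [ 0.413 -0.315  0.02 ] [ 0.59  -0.135  0.132]
bottle 131 [ 0.441 -0.327  0.199] [ 0.426 -0.343  0.185] [ 0.455 -0.315  0.206]
blower 292 [ 0.569 -0.156  0.062] [ 0.548 -0.184  0.022] [ 0.598 -0.135  0.132]
z hist of mag (array([ 45,  51, 136, 252,  96,  75,  35,  49,  49,  76, 166, 184]), array([0.02002034, 0.02933095, 0.03864157, 0.04795218, 0.0572628 ,
       0.06657341, 0.07588402, 0.08519464, 0.09450525, 0.10381586,
       0.11312648, 0.12243709, 0.1317477 ]))
```

View pics/crop.png

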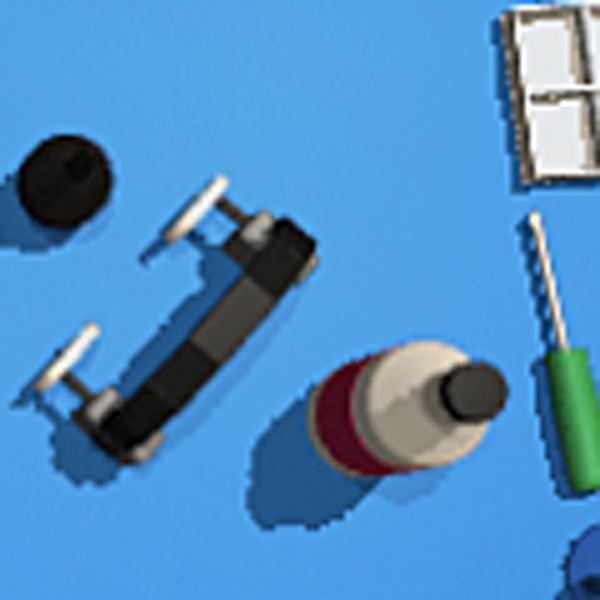

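The crop confirms the magnifier: black strap from (120,440) to (290,250), lenses on its upper left, bottle to its right. I'll move now, raised, towards the middle of the bench.

Emit:
apply_moves([
  {"xyz":[0,0,-60],"jaw":1},
  {"xyz":[40,-35,-82]},
  {"xyz":[80,-70,-82],"twist":-0.18},
  {"xyz":[125,-107,-82],"twist":-0.36},
  {"xyz":[170,-145,-82],"twist":-0.54},
])

```text
validation failed for argument at $.mo...
```

```bash
cat >> h.py <<'E'
def roi(a,b,c,e):
    m=np.zeros((480,640),bool);m[c:e,a:b]=1;return m
def go(x,y,z,yaw):
    "tool-axis shift (mm) and twist (rad) from the present measured pose"
    o=sensors.get_obs();p=o["ee_pos"];a=np.radians(o["tcp_rot"][2]);D=(np.array([x,y,z])-p)*1000
    tw=-(np.radians(yaw)-a+np.pi)%(2*np.pi)
    tw=-((np.radians(yaw)-a+np.pi)%(2*np.pi)-np.pi)
    print("t",round(float(o["time"]),2),"pos",p.round(4),"rot",o["tcp_rot"].round(1),"q",o["q"].round(0),"F",o["wrist_force"].round(1),"open",round(o["opening"],4))
    print(" shift",np.round([D[0]*np.cos(a)+D[1]*np.sin(a),D[0]*np.sin(a)-D[1]*np.cos(a),-D[2]],1),"twist",round(tw,3))
E
python3 - <<'E'
from h import *
f=np.load("top0.npz");p,d=f["p"],f["d"];W=cloud("top",p,d);H=hsv(p);z=W[...,2]
l=np.array([.8979,-.4402]);o=np.array([.5439,.2251]);n=np.array([.4402,.8979]) # bar mid
r=roi(215,310,165,305)&(H[...,1]<60)&(H[...,2]>150)&(z>.10)
q=W[r];t=(q[:,:2]-o)@l;s=(q[:,:2]-o)@n
k=(t>0)&(t<.14)&(abs(s)<.09)&(q[:,2]>.12);q,t,s=q[k],t[k],s[k]
print(np.histogram(t,14)); 
for a,b in((-.075,-.05),(-.05,-.03),(-.03,-.01),(-.01,.01),(.01,.03),(.03,.05),(.05,.075)):
    k=(s>a)&(s<b); 
    if k.sum(): print("hs s",a,k.sum(),"t",np.percentile(t[k],[5,50,95]).round(4),"z",np.median(q[k,2]).round(4))
m=roi(395,455,225,290)&(z>.10)&(z<.14)&(H[...,2]<120)
q=W[m];c=q[:,:2].mean(0);u=np.linalg.svd(q[:,:2]-c)[2][0];print("mag",c,np.degrees(np.arctan2(u[1],u[0])))
v=np.array([-u[1],u[0]]);a=(q[:,:2]-c)@u;b=(q[:,:2]-c)@v
print(np.percentile(a,[1,99]),np.percentile(b,[1,50,99]))
for e in np.arange(-.07,.07,.02):
    k=(a>e)&(a<e+.02)
    if k.sum(): print(round(e,3),k.sum(),np.percentile(b[k],[3,97]).round(4),np.median(q[k,2]).round(4))
f=np.load("scene0.npz");W2=cloud("scene",f["p"],f["d"]);H2=hsv(f["p"]);z=W2[...,2]
m=(abs(W2[...,0]-c[0])<.1)&(abs(W2[...,1]-c[1])<.1)&(z>.10)&(z<.14)&(H2[...,2]<120)
q=W2[m];a=(q[:,:2]-c)@u;b=(q[:,:2]-c)@v
for e in np.arange(-.07,.07,.02):
    k=(a>e)&(a<e+.02)
    if k.sum(): print("sc",round(e,3),k.sum(),np.percentile(b[k],[3,97]).round(4),np.median(q[k,2]).round(4))
go(.6,.2,.3,64)
E
```

```text
(array([ 21,  21,  20,   0,   0,   0,  29, 198, 209,  66,   0,  15,  19,
        19]), array([0.00102926, 0.01095295, 0.02087664, 0.03080033, 0.04072402,
       0.05064771, 0.06057139, 0.07049508, 0.08041877, 0.09034246,
       0.10026615, 0.11018984, 0.12011353, 0.13003722, 0.13996091]))
hs s -0.075 70 t [0.0744 0.0844 0.0953] z 0.1677
hs s -0.05 82 t [0.0737 0.0839 0.0945] z 0.184
hs s -0.03 78 t [0.0726 0.0833 0.0932] z 0.1909
hs s -0.01 183 t [0.0053 0.0795 0.1337] z 0.1865
hs s 0.01 78 t [0.0694 0.081  0.1195] z 0.1923
hs s 0.03 67 t [0.0685 0.0789 0.089 ] z 0.187
hs s 0.05 58 t [0.0683 0.0786 0.0875] z 0.1728
mag [ 0.48323364 -0.22733095] 137.4989835448405
[-0.06266328  0.05699415] [-1.17101051e-02  3.31935880e-06  1.14714782e-02]
-0.07 37 [-0.0102  0.011 ] 0.1085
-0.05 63 [-0.0111  0.0116] 0.1184
-0.03 66 [-0.0106  0.0113] 0.124
-0.01 72 [-0.0117  0.0101] 0.1251
0.01 70 [-0.0112  0.0102] 0.1239
0.03 72 [-0.0097  0.0109] 0.1158
0.05 31 [-0.009   0.0095] 0.106
sc -0.07 45 [-0.0157  0.0088] 0.1073
sc -0.05 54 [-0.0153  0.0088] 0.1169
sc -0.03 84 [-0.1199  0.0743] 0.1211
sc -0.01 47 [-0.0129  0.0096] 0.1229
sc 0.01 46 [-0.0147  0.0086] 0.1231
sc 0.03 35 [-0.0152  0.01  ] 0.1156
sc 0.05 17 [-0.0174  0.0046] 0.1057
t 0.1 pos [ 0.1268 -0.535   0.2477] rot [-179.9    0.    13.3] q [-77.   5.  10.  95.  -0.  90.] F [ 0.  -0.4 -0.2] open 0.0853
 shift [ 630.  -606.   -52.3] twist -0.884
```

Emit:
apply_moves([
  {"xyz":[0,0,-60],"jaw":1,"twist":0},
  {"xyz":[40,-35,-82],"jaw":1,"twist":0},
  {"xyz":[80,-70,-82],"jaw":1,"twist":-0.18},
  {"xyz":[125,-107,-82],"jaw":1,"twist":-0.36},
  {"xyz":[170,-145,-82],"jaw":1,"twist":-0.54},
], grip_force=20)

```text
time: 0.72
ee_pos: [0.2595, -0.3533, 0.33]
tcp_rot: [-180.0, -0.0, 44.6]
wrist_force: [0.9, -0.5, 0.1]
opening: 0.0851
grasp_force: 0.0
```

```bash
python3 -c "
from h import *
go(.617,.189,.3,64)"
```

```text
t 0.72 pos [ 0.2595 -0.3533  0.33  ] rot [-180.    -0.    44.6] q [-54.  -7.   7. 105.   0.  82.] F [ 0.9 -0.5  0.1] open 0.0851
 shift [ 635.3 -135.4   30. ] twist -0.339
```

Emit:
apply_moves([
  {"xyz":[60,-13,0],"jaw":1,"twist":-0.17},
  {"xyz":[120,-26,0],"jaw":1,"twist":-0.34},
  {"xyz":[180,-39,0],"jaw":1,"twist":-0.34},
  {"xyz":[240,-52,0],"jaw":1,"twist":-0.34},
  {"xyz":[300,-65,0],"jaw":1,"twist":-0.34},
])

```text
time: 1.35
ee_pos: [0.4289, -0.0969, 0.3302]
tcp_rot: [180.0, 0.0, 63.8]
wrist_force: [1.0, -1.5, -0.0]
opening: 0.0856
grasp_force: 0.0
```

```bash
python3 -c "
from h import *
go(.617,.189,.3,64)"
```

```text
t 1.35 pos [ 0.4289 -0.0969  0.3302] rot [180.    0.   63.8] q [-13.  -7.   7. 105.  -0. 104.] F [ 1.  -1.5 -0. ] open 0.0856
 shift [339.6  42.3  30.2] twist -0.004
```

Emit:
apply_moves([
  {"xyz":[60,8,0],"jaw":1,"twist":0},
  {"xyz":[120,16,0],"jaw":1,"twist":0},
  {"xyz":[180,24,0],"jaw":1,"twist":0},
  {"xyz":[240,32,0],"jaw":1,"twist":0},
  {"xyz":[300,40,20],"jaw":0.2,"twist":0},
])

```text
time: 1.98
ee_pos: [0.5972, 0.1536, 0.3113]
tcp_rot: [179.9, -0.1, 63.8]
wrist_force: [0.1, -0.6, -0.1]
opening: 0.0698
grasp_force: 0.0
```

Emit:
apply_moves([
  {"xyz":[40,2,20],"jaw":0.2,"twist":0},
  {"xyz":[40,2,50],"jaw":0.2,"twist":0},
  {"xyz":[40,2,70],"jaw":0.2,"twist":0},
  {"xyz":[40,2,80],"jaw":0.2,"twist":0},
])

```text
time: 2.48
ee_pos: [0.6152, 0.1865, 0.2289]
tcp_rot: [-179.9, 0.1, 63.8]
wrist_force: [-0.8, 0.1, 0.2]
opening: 0.0512
grasp_force: 0.0
```

```bash
python3 - <<'E'
from h import *
p,d=camera("scene");cv2.imwrite("pics/s1.png",cv2.resize(p[180:330,310:470,::-1],None,fx=4,fy=4,interpolation=cv2.INTER_CUBIC))
go(.617,.189,.206,64)
E
```

```text
t 2.52 pos [0.6152 0.1864 0.2284] rot [-1.799e+02  1.000e-01  6.380e+01] q [ 17.  18.  23.  95.   0. 133.] F [-0.2  0.5 -0.5] open 0.051
 shift [ 3.1  0.5 22.4] twist -0.004
```

View pics/s1.png

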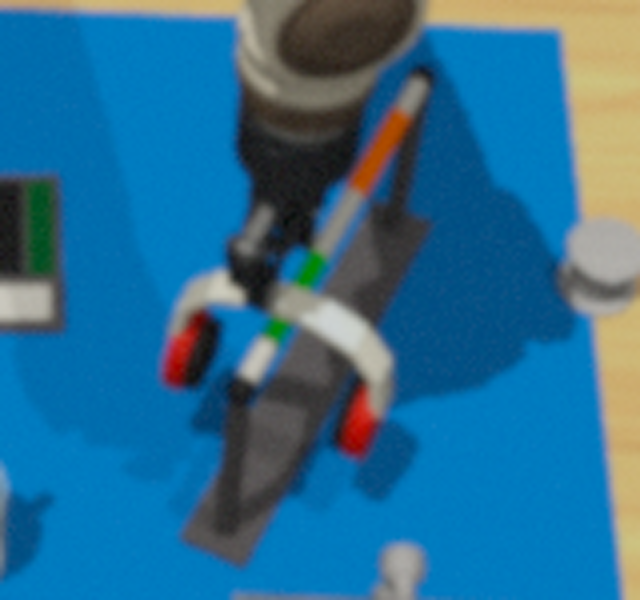

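Crop shows the fingers over the strap crown at (260,280), with the bar below and clear. Lowering and closing.

Emit:
apply_moves([
  {"xyz":[3,0,10],"jaw":0.0,"twist":0},
  {"xyz":[3,0,18],"jaw":-0.2,"twist":0},
  {"xyz":[3,0,20],"jaw":-0.4,"twist":0},
  {"xyz":[3,0,20],"jaw":-0.6,"twist":0},
  {"xyz":[3,0,20],"jaw":-0.6,"twist":0},
], grip_force=20)

```text
time: 3.15
ee_pos: [0.6171, 0.1892, 0.2111]
tcp_rot: [180.0, -0.0, 63.8]
wrist_force: [0.4, 0.2, 0.6]
opening: 0.0171
grasp_force: 0.0
```

```bash
python3 -c "
from h import *
go(.4792,.2568,.207,64)"
```

```text
t 3.15 pos [0.6171 0.1892 0.2111] rot [180.   -0.   63.8] q [ 17.  18.  21.  93.   0. 133.] F [0.4 0.2 0.6] open 0.0171
 shift [  -0.3 -153.5    4.1] twist -0.004
```

The fingers closed just above the strap (tips at 194 mm). Open, go 7 mm lower, and close again.

Emit:
apply_moves([
  {"xyz":[0,0,0],"jaw":0.1,"twist":0},
  {"xyz":[0,0,0],"jaw":0.1,"twist":0},
  {"xyz":[0,0,0],"jaw":0.1,"twist":0},
  {"xyz":[0,0,4],"jaw":0.1,"twist":0},
  {"xyz":[0,0,7],"jaw":0.0,"twist":0},
])

```text
time: 3.78
ee_pos: [0.6169, 0.1892, 0.2032]
tcp_rot: [-180.0, 0.0, 63.8]
wrist_force: [0.3, 0.1, 0.2]
opening: 0.0427
grasp_force: 0.0
```

Emit:
apply_moves([
  {"xyz":[0,0,0],"jaw":-0.3,"twist":0},
  {"xyz":[0,0,0],"jaw":-0.6,"twist":0},
  {"xyz":[0,0,0],"jaw":-0.8,"twist":0},
  {"xyz":[0,0,0],"jaw":-0.8,"twist":0},
  {"xyz":[0,0,0],"jaw":-0.8,"twist":0},
])

```text
time: 4.4
ee_pos: [0.6169, 0.1893, 0.2037]
tcp_rot: [-180.0, -0.0, 63.8]
wrist_force: [0.1, 0.5, -1.0]
opening: 0.0232
grasp_force: 21.1
```

Gripped at 23 mm. Now slide along −tool y with a 1 mm relief.

Emit:
apply_moves([
  {"xyz":[0,0,-1],"jaw":-0.8,"twist":0},
  {"xyz":[0,-12,-1],"jaw":-0.8,"twist":0},
  {"xyz":[0,-28,-1],"jaw":-0.8,"twist":0},
  {"xyz":[0,-44,-1],"jaw":-0.8,"twist":0},
  {"xyz":[0,-60,-1],"jaw":-0.8,"twist":0},
])

```text
time: 5.03
ee_pos: [0.5618, 0.2164, 0.2049]
tcp_rot: [180.0, -0.0, 63.8]
wrist_force: [-0.8, -0.6, -2.0]
opening: 0.0231
grasp_force: 20.9
```

```bash
python3 -c "
from h import *
go(.4792,.2568,.204,64)"
```

```text
t 5.03 pos [0.5618 0.2164 0.2049] rot [180.   -0.   63.8] q [ 21.  12.  13.  91.   0. 137.] F [-0.8 -0.6 -2. ] open 0.0231
 shift [ -0.2 -92.    0.9] twist -0.004
```

Emit:
apply_moves([
  {"xyz":[0,-20,0],"jaw":-0.8,"twist":0},
  {"xyz":[0,-40,0],"jaw":-0.8,"twist":0},
  {"xyz":[0,-60,0],"jaw":-0.8,"twist":0},
  {"xyz":[0,-78,0],"jaw":-0.8,"twist":0},
  {"xyz":[0,-90,0],"jaw":-0.8,"twist":0},
])

```text
time: 5.65
ee_pos: [0.4813, 0.2561, 0.2048]
tcp_rot: [180.0, -0.0, 63.8]
wrist_force: [-0.4, 0.2, -2.3]
opening: 0.0231
grasp_force: 20.9
```

Emit:
apply_moves([
  {"xyz":[0,-2,0],"jaw":-0.8,"twist":0},
  {"xyz":[0,-2,1],"jaw":-0.8,"twist":0},
  {"xyz":[0,-2,1],"jaw":-0.8,"twist":0},
  {"xyz":[0,-2,1],"jaw":-0.5,"twist":0},
  {"xyz":[0,-2,1],"jaw":-0.2,"twist":0},
])

```text
time: 6.28
ee_pos: [0.4809, 0.2563, 0.2038]
tcp_rot: [180.0, -0.0, 63.7]
wrist_force: [-0.1, -0.8, -0.5]
opening: 0.0341
grasp_force: 0.0
```

Emit:
apply_moves([
  {"xyz":[0,0,0],"jaw":0.1,"twist":0},
  {"xyz":[0,0,-5],"jaw":0.1,"twist":0},
  {"xyz":[0,0,-30],"jaw":0.1,"twist":0},
  {"xyz":[0,0,-80],"jaw":0.1,"twist":0},
  {"xyz":[0,0,-130],"jaw":0.1,"twist":0},
])

```text
time: 6.9
ee_pos: [0.4803, 0.2562, 0.3355]
tcp_rot: [180.0, -0.0, 63.8]
wrist_force: [0.2, -0.1, 0.5]
opening: 0.0468
grasp_force: 0.0
```

```bash
python3 - <<'E'
from h import *
go(.485,-.229,.31,137.5)
p,d=camera("scene");W=cloud("scene",p,d);H=hsv(p);cv2.imwrite("pics/s2.png",p[150:330,130:470,::-1].repeat(2,0).repeat(2,1))
E
```

```text
t 6.9 pos [0.4803 0.2562 0.3355] rot [180.   -0.   63.8] q [ 28.   7.  22. 105.  -0. 144.] F [ 0.2 -0.1  0.5] open 0.0468
 shift [-433.2  218.8   25.5] twist -1.287
```

View pics/s2.png

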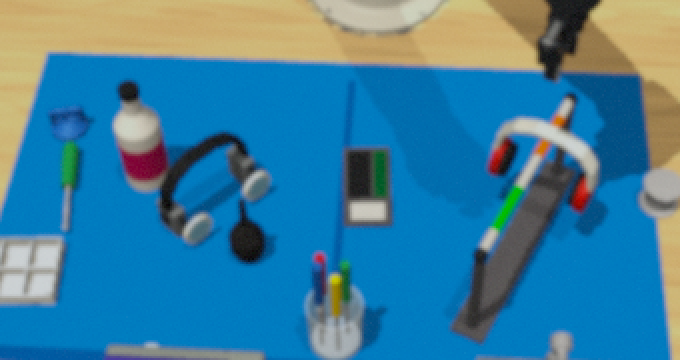

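Picture: headset hangs level at (545,140) on the orange, with the green clear at (508,208). Magnifier is unchanged at (215,180). Heading to the magnifier.

Emit:
apply_moves([
  {"xyz":[-54,27,0],"jaw":0.1,"twist":-0.18},
  {"xyz":[-108,54,0],"jaw":0.1,"twist":-0.36},
  {"xyz":[-162,82,0],"jaw":0.1,"twist":-0.54},
  {"xyz":[-216,109,0],"jaw":0.1,"twist":-0.72},
  {"xyz":[-270,136,0],"jaw":0.1,"twist":-0.9},
])

```text
time: 7.58
ee_pos: [0.4834, -0.025, 0.3342]
tcp_rot: [179.9, 0.0, 112.0]
wrist_force: [0.9, 0.3, -0.3]
opening: 0.0468
grasp_force: 0.0
```

```bash
python3 - <<'E'
from h import *
go(.485,-.229,.31,137.5)
E
```

```text
t 7.58 pos [ 0.4834 -0.025   0.3342] rot [179.9   0.  112. ] q [ -3.  -1.  13. 105.  -0.  65.] F [ 0.9  0.3 -0.3] open 0.0468
 shift [-189.8  -74.9   24.2] twist -0.445
```

Emit:
apply_moves([
  {"xyz":[-55,-21,0],"jaw":0.1,"twist":-0.18},
  {"xyz":[-110,-43,0],"jaw":0.1,"twist":-0.39},
  {"xyz":[-160,-65,0],"jaw":0.1,"twist":-0.39},
  {"xyz":[-160,-65,40],"jaw":0.1,"twist":-0.39},
  {"xyz":[-160,-65,60],"jaw":0.1,"twist":-0.39},
])

```text
time: 8.2
ee_pos: [0.4818, -0.197, 0.272]
tcp_rot: [-180.0, -0.1, 133.9]
wrist_force: [0.5, 0.7, -0.2]
opening: 0.0471
grasp_force: 0.0
```

```bash
python3 - <<'E'
from h import *
go(.485,-.229,.144,137.5)
E
```

```text
t 8.2 pos [ 0.4818 -0.197   0.272 ] rot [-1.800e+02 -1.000e-01  1.339e+02] q [-22.   2.   9.  98.   0.  24.] F [ 0.5  0.7 -0.2] open 0.0471
 shift [-25.2 -19.9 128. ] twist -0.063
```

Emit:
apply_moves([
  {"xyz":[-25,-20,0],"jaw":0.1,"twist":-0.063},
  {"xyz":[-25,-20,40],"jaw":0.1,"twist":-0.063},
  {"xyz":[-25,-20,80],"jaw":0.1,"twist":-0.063},
  {"xyz":[-25,-20,105],"jaw":0.1,"twist":-0.063},
  {"xyz":[-25,-20,105],"jaw":0.1,"twist":-0.063},
])

```text
time: 8.82
ee_pos: [0.4845, -0.2275, 0.1673]
tcp_rot: [-179.9, -0.2, 137.6]
wrist_force: [-0.8, -1.1, 0.4]
opening: 0.0472
grasp_force: 0.0
```

```bash
python3 - <<'E'
from h import *
go(.485,-.229,.136,137.5)
p,d=camera("scene");cv2.imwrite("pics/s3.png",cv2.resize(p[170:300,140:300,::-1],None,fx=4,fy=4,interpolation=cv2.INTER_CUBIC))
E
```

```text
t 8.82 pos [ 0.4845 -0.2275  0.1673] rot [-179.9   -0.2  137.6] q [-25.   2.  -2.  86.  -0.  17.] F [-0.8 -1.1  0.4] open 0.0472
 shift [-1.4 -0.8 31.3] twist 0.002
```

View pics/s3.png

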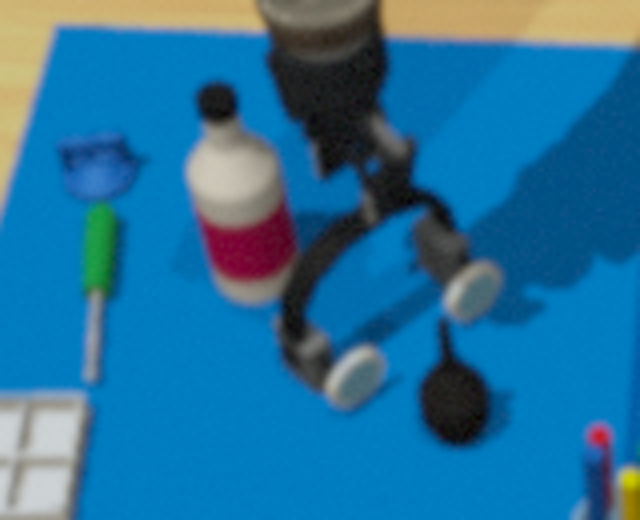

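Crop: fingers at (380,190) straddle the strap's top, the bottle at (245,220) is clear. Descending and closing.

Emit:
apply_moves([
  {"xyz":[-1,-1,15],"jaw":0.1,"twist":0},
  {"xyz":[-1,-1,27],"jaw":0.0,"twist":0},
  {"xyz":[-1,-1,31],"jaw":-0.2,"twist":0},
  {"xyz":[-1,-1,31],"jaw":-0.4,"twist":0},
  {"xyz":[-1,-1,31],"jaw":-0.7,"twist":0},
], grip_force=30)

```text
time: 9.5
ee_pos: [0.4855, -0.2293, 0.138]
tcp_rot: [180.0, 0.0, 137.6]
wrist_force: [0.8, 0.6, -1.0]
opening: 0.0226
grasp_force: 29.9
```

Emit:
apply_moves([
  {"xyz":[0,0,0],"jaw":-0.8,"twist":0},
  {"xyz":[0,0,0],"jaw":-0.8,"twist":0},
  {"xyz":[0,0,0],"jaw":-0.8,"twist":0},
])

```text
time: 9.88
ee_pos: [0.4855, -0.2293, 0.1378]
tcp_rot: [180.0, 0.0, 137.6]
wrist_force: [-0.1, -0.5, -0.1]
opening: 0.0228
grasp_force: 30.0
```

Emit:
apply_moves([
  {"xyz":[0,0,-5],"jaw":-0.8,"twist":0},
  {"xyz":[0,0,-20],"jaw":-0.8,"twist":0},
  {"xyz":[0,0,-50],"jaw":-0.8,"twist":0},
  {"xyz":[0,0,-85],"jaw":-0.8,"twist":0},
  {"xyz":[0,0,-120],"jaw":-0.8,"twist":0},
])

```text
time: 10.5
ee_pos: [0.4853, -0.2292, 0.26]
tcp_rot: [180.0, 0.1, 137.6]
wrist_force: [0.6, 0.3, -1.4]
opening: 0.0226
grasp_force: 29.9
```

Emit:
apply_moves([
  {"xyz":[0,0,-35],"jaw":-0.8,"twist":0},
  {"xyz":[0,0,-70],"jaw":-0.8,"twist":0},
  {"xyz":[0,0,-90],"jaw":-0.8,"twist":0},
  {"xyz":[0,0,-95],"jaw":-0.8,"twist":0},
  {"xyz":[0,0,-95],"jaw":-0.8,"twist":0},
])

```text
time: 11.12
ee_pos: [0.4854, -0.2293, 0.3527]
tcp_rot: [180.0, 0.0, 137.6]
wrist_force: [0.1, 0.3, -1.8]
opening: 0.0225
grasp_force: 29.9
```

```bash
python3 - <<'E'
from h import *
go(.55,0,.345,100)
go(.607,.194,.345,64)
p,d=camera("scene");cv2.imwrite("pics/s4.png",p[80:330,110:470,::-1].repeat(2,0).repeat(2,1))
E
```

```text
t 11.12 pos [ 0.4854 -0.2293  0.3527] rot [180.    0.  137.6] q [-25.   7.  24. 107.   0.  17.] F [ 0.1  0.3 -1.8] open 0.0225
 shift [106.8 212.9   7.7] twist 0.657
t 11.12 pos [ 0.4854 -0.2293  0.3527] rot [180.    0.  137.6] q [-25.   7.  24. 107.   0.  17.] F [ 0.1  0.3 -1.8] open 0.0225
 shift [195.5 394.6   7.7] twist 1.285
```

View pics/s4.png

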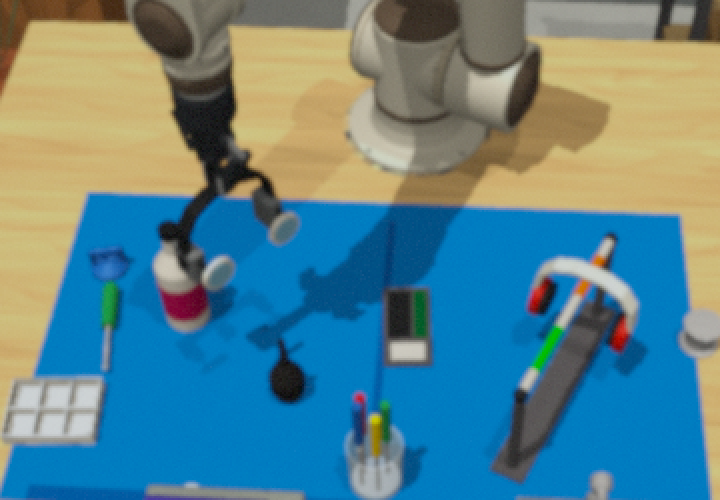

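Held level by the strap top at (235,185), blower and bottle unmoved, green stretch free at (548,348). Carrying it across.

Emit:
apply_moves([
  {"xyz":[10,20,0],"jaw":-0.8,"twist":0.08},
  {"xyz":[26,52,0],"jaw":-0.8,"twist":0.2},
  {"xyz":[44,88,0],"jaw":-0.8,"twist":0.32},
  {"xyz":[62,125,0],"jaw":-0.8,"twist":0.44},
  {"xyz":[80,160,0],"jaw":-0.8,"twist":0.56},
])

```text
time: 11.8
ee_pos: [0.5341, -0.0558, 0.3516]
tcp_rot: [-179.9, -0.0, 105.3]
wrist_force: [1.1, -0.4, -1.6]
opening: 0.0225
grasp_force: 29.9
```

```bash
python3 - <<'E'
from h import *
go(.607,.194,.353,64)
E
```

```text
t 11.8 pos [ 0.5341 -0.0558  0.3516] rot [-179.9   -0.   105.3] q [ -6.   7.  24. 107.  -0.  69.] F [ 1.1 -0.4 -1.6] open 0.0225
 shift [221.7 136.2  -1.4] twist 0.721
```

Emit:
apply_moves([
  {"xyz":[38,23,0],"jaw":-0.8,"twist":0.14},
  {"xyz":[76,46,0],"jaw":-0.8,"twist":0.28},
  {"xyz":[114,70,0],"jaw":-0.8,"twist":0.42},
  {"xyz":[150,92,0],"jaw":-0.8,"twist":0.56},
  {"xyz":[180,110,0],"jaw":-0.8,"twist":0.68},
])

```text
time: 12.42
ee_pos: [0.5919, 0.1474, 0.3514]
tcp_rot: [-179.9, 0.1, 66.4]
wrist_force: [0.5, -1.0, -1.1]
opening: 0.0229
grasp_force: 29.9
```

Emit:
apply_moves([
  {"xyz":[0,0,0],"jaw":-0.8,"twist":0},
  {"xyz":[0,0,0],"jaw":-0.8,"twist":0},
])

```text
time: 12.68
ee_pos: [0.5917, 0.1454, 0.3519]
tcp_rot: [-179.9, 0.1, 66.7]
wrist_force: [-0.2, 0.1, -1.4]
opening: 0.0229
grasp_force: 29.9
```

```bash
python3 - <<'E'
from h import *
go(.607,.194,.225,64)
E
```

```text
t 12.68 pos [0.5917 0.1454 0.3519] rot [-1.799e+02  1.000e-01  6.670e+01] q [ 14.  18.  38. 109.  -0. 127.] F [-0.2  0.1 -1.4] open 0.0229
 shift [ 50.7  -5.2 126.9] twist 0.046
```

Emit:
apply_moves([
  {"xyz":[30,-3,0],"jaw":-0.8,"twist":0.046},
  {"xyz":[50,-5,0],"jaw":-0.8,"twist":0.046},
  {"xyz":[51,-5,30],"jaw":-0.8,"twist":0.046},
  {"xyz":[51,-5,70],"jaw":-0.8,"twist":0.046},
  {"xyz":[51,-5,100],"jaw":-0.8,"twist":0.046},
])

```text
time: 13.3
ee_pos: [0.6071, 0.1931, 0.251]
tcp_rot: [-180.0, 0.0, 63.9]
wrist_force: [0.3, 0.3, -1.2]
opening: 0.0224
grasp_force: 29.9
```

Emit:
apply_moves([
  {"xyz":[0,0,10],"jaw":-0.8,"twist":0},
  {"xyz":[0,0,20],"jaw":-0.8,"twist":0},
  {"xyz":[0,0,25],"jaw":-0.8,"twist":0},
  {"xyz":[0,0,25],"jaw":-0.8,"twist":0},
])

```text
time: 13.8
ee_pos: [0.6077, 0.1945, 0.228]
tcp_rot: [180.0, -0.0, 63.9]
wrist_force: [-0.5, -0.2, -2.0]
opening: 0.0227
grasp_force: 29.9
```

```bash
python3 - <<'E'
from h import *
go(.607,.194,.206,64)
p,d=camera("scene");cv2.imwrite("pics/s5.png",cv2.resize(p[160:330,310:470,::-1],None,fx=3.5,fy=3.5,interpolation=cv2.INTER_CUBIC))
E
```

```text
t 13.8 pos [0.6077 0.1945 0.228 ] rot [180.   -0.   63.9] q [ 18.  17.  22.  95.  -0. 134.] F [-0.5 -0.2 -2. ] open 0.0227
 shift [-0.8 -0.4 22. ] twist -0.001
```

View pics/s5.png

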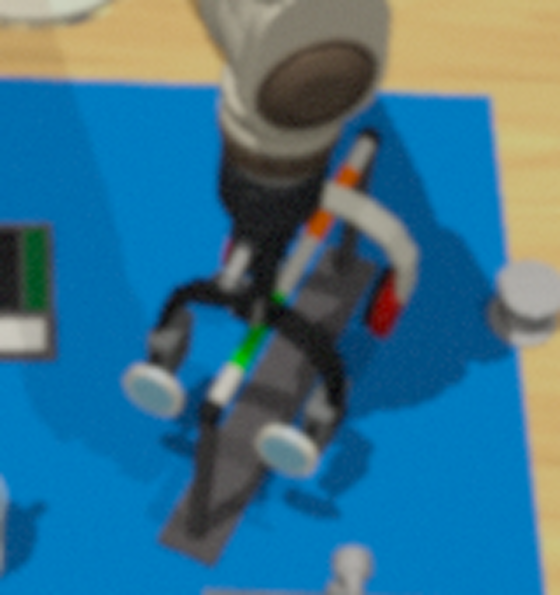

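The crop shows the magnifier strap over the green at (255,300), lenses either side of the far post, and the headset still on orange at (330,205). Lowering gently.

Emit:
apply_moves([
  {"xyz":[-1,0,8],"jaw":-0.8,"twist":0},
  {"xyz":[-1,0,14],"jaw":-0.8,"twist":0},
  {"xyz":[-1,0,18],"jaw":-0.8,"twist":0},
  {"xyz":[-1,0,20],"jaw":-0.8,"twist":0},
  {"xyz":[-1,0,20],"jaw":-0.8,"twist":0},
])

```text
time: 14.48
ee_pos: [0.6071, 0.1936, 0.2076]
tcp_rot: [-180.0, 0.0, 63.9]
wrist_force: [-0.5, -0.2, -2.6]
opening: 0.0224
grasp_force: 29.9
```

Emit:
apply_moves([
  {"xyz":[0,0,1],"jaw":-0.8,"twist":0},
  {"xyz":[0,0,1.5],"jaw":-0.8,"twist":0},
  {"xyz":[0,0,1.5],"jaw":-0.8,"twist":0},
])

```text
time: 14.85
ee_pos: [0.6072, 0.1937, 0.2062]
tcp_rot: [180.0, -0.0, 63.9]
wrist_force: [-0.9, 0.3, -2.2]
opening: 0.0229
grasp_force: 29.9
```

Emit:
apply_moves([
  {"xyz":[0,0,0.7],"jaw":-0.8,"twist":0},
  {"xyz":[0,0,0.7],"jaw":-0.8,"twist":0},
  {"xyz":[0,0,0.7],"jaw":-0.8,"twist":0},
])

```text
time: 15.22
ee_pos: [0.6072, 0.1937, 0.2057]
tcp_rot: [180.0, -0.0, 63.9]
wrist_force: [0.2, -0.4, 1.1]
opening: 0.0228
grasp_force: 30.2
```

Emit:
apply_moves([
  {"xyz":[0,0,0.7],"jaw":-0.8,"twist":0},
  {"xyz":[0,0,0.7],"jaw":-0.8,"twist":0},
  {"xyz":[0,0,0.7],"jaw":-0.8,"twist":0},
])

```text
time: 15.6
ee_pos: [0.6072, 0.1936, 0.2056]
tcp_rot: [180.0, -0.0, 63.9]
wrist_force: [-1.6, -0.4, 5.6]
opening: 0.0226
grasp_force: 30.7
```

Contact made (push back on the tool); ease up 0.7 mm, release slowly, then withdraw.

Emit:
apply_moves([
  {"xyz":[0,0,-0.7],"jaw":-0.8,"twist":0},
  {"xyz":[0,0,-0.7],"jaw":-0.5,"twist":0},
  {"xyz":[0,0,-0.7],"jaw":-0.3,"twist":0},
  {"xyz":[0,0,-0.7],"jaw":-0.1,"twist":0},
  {"xyz":[0,0,-0.7],"jaw":0.1,"twist":0},
])

```text
time: 16.23
ee_pos: [0.6071, 0.1936, 0.2052]
tcp_rot: [-180.0, 0.0, 63.9]
wrist_force: [-0.1, 0.5, -0.4]
opening: 0.047
grasp_force: 0.0
```

Emit:
apply_moves([
  {"xyz":[0,0,0],"jaw":0.1,"twist":0},
  {"xyz":[0,0,-8],"jaw":0.1,"twist":0},
  {"xyz":[0,0,-35],"jaw":0.1,"twist":0},
  {"xyz":[0,0,-80],"jaw":0.1,"twist":0},
  {"xyz":[0,0,-130],"jaw":0.1,"twist":0},
])

```text
time: 16.85
ee_pos: [0.6067, 0.1935, 0.3372]
tcp_rot: [-180.0, 0.0, 63.9]
wrist_force: [0.8, -0.8, 1.1]
opening: 0.0472
grasp_force: 0.0
```

Emit:
apply_moves([
  {"xyz":[-60,0,0],"jaw":0.1,"twist":0},
  {"xyz":[-120,0,0],"jaw":0.1,"twist":0},
  {"xyz":[-180,0,0],"jaw":0.1,"twist":0},
  {"xyz":[-230,0,0],"jaw":0.1,"twist":0},
  {"xyz":[-230,0,0],"jaw":0.1,"twist":0},
])

```text
time: 17.48
ee_pos: [0.5048, -0.0154, 0.3372]
tcp_rot: [179.9, -0.0, 63.7]
wrist_force: [0.2, 0.0, -0.6]
opening: 0.047
grasp_force: 0.0
```

```bash
python3 - <<'E'
from h import *
p,d=camera("scene");cv2.imwrite("pics/s6.png",p[150:330,130:470,::-1].repeat(2,0).repeat(2,1))
p,d=camera("top");W=cloud("top",p,d);H=hsv(p)
l=np.array([.8979,-.4402]);o=np.array([.5439,.2251]);n=np.array([.4402,.8979])
t=(W[...,:2]-o)@l;s=(W[...,:2]-o)@n;z=W[...,2]
for nm,m in(("hs",(H[...,1]<60)&(H[...,2]>150)&(t<0)&(t>-.13)),("mag",(H[...,2]<110)&(t>.03)&(t<.12))):
  for a,b in((-.06,-.03),(-.03,-.01),(-.01,.01),(.01,.03),(.03,.06)):
    k=m&(s>a)&(s<b)&(z>.15)&(z<.21)
    if k.sum(): print(nm,a,k.sum(),np.percentile(t[k],[5,50,95]).round(4),np.median(z[k]).round(4))
go(.5,0,.3,64)
E
```

```text
hs -0.06 128 [-0.0779 -0.068  -0.0581] 0.1817
hs -0.03 82 [-0.0787 -0.0678 -0.0578] 0.1915
hs -0.01 177 [-0.1253 -0.0664 -0.0045] 0.1862
hs 0.01 74 [-0.0785 -0.0683 -0.0581] 0.1915
hs 0.03 96 [-0.0789 -0.0689 -0.0587] 0.1842
mag -0.06 130 [0.0606 0.0716 0.0826] 0.1805
mag -0.03 81 [0.0609 0.0715 0.0824] 0.1906
mag -0.01 91 [0.0524 0.0712 0.0831] 0.1922
mag 0.01 75 [0.0614 0.0715 0.0829] 0.1933
mag 0.03 96 [0.0611 0.0718 0.0828] 0.1853
t 17.57 pos [ 0.5061 -0.0133  0.3363] rot [179.9  -0.   63.9] q [ -2.   2.  17. 105.   0. 115.] F [-0.1  0.8  0.2] open 0.0469
 shift [  9.2 -11.3  36.3] twist -0.002
```

View pics/s6.png

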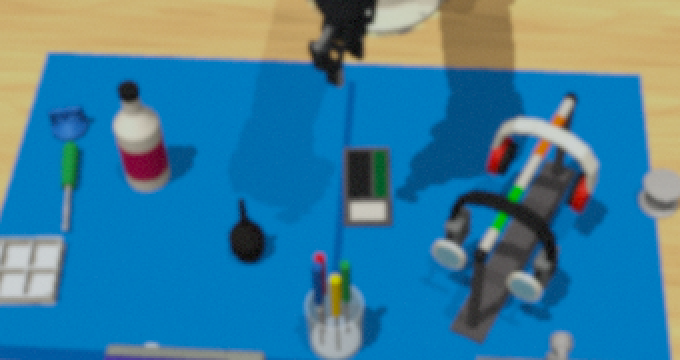

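Both hang level and square: the headset at (545,140) on orange (−68 mm along the bar) and the magnifier at (505,215) on green (+71 mm). The rest of the bench is unmoved. Letting it settle for a moment, then handing in.

Emit:
apply_moves([
  {"xyz":[0,0,0],"jaw":0.1,"twist":0},
  {"xyz":[0,0,0],"jaw":0.1,"twist":0},
  {"xyz":[0,0,0],"jaw":0.1,"twist":0},
  {"xyz":[0,0,0],"jaw":0.1,"twist":0},
  {"xyz":[0,0,0],"jaw":0.1,"twist":0},
])

```text
time: 18.2
ee_pos: [0.5061, -0.0128, 0.3354]
tcp_rot: [-180.0, 0.0, 64.0]
wrist_force: [-0.5, 0.6, 0.5]
opening: 0.047
grasp_force: 0.0
```

```bash
python3 -c "
from workcell import bot
print(bot.job_done())"
```

```text
the job is handed in; nothing more can be done
None
```

I slid the headset onto the orange stretch and hung the magnifier on the green, each within about 2 mm of its stretch's middle along the bar; both looked level and square in the last picture, nothing else looked moved, and I handed the job in at about 18 s (no verdict was returned).

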